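Rack the turned spacers by height

TASK

Put the four turned metal spacers back in the wooden rack in order of height, one standing upright in each round recess: the tallest at the end with the red block, stepping down to the shortest at the end with the black block. Leave the sanding block and the caliper lying where they are.

Things in the scene. Friction and masses are not known exactly. Their poses are not given: they have to be found in the camera images.
- spacer_dark: the tallest of the four turned spacers: an upright cylinder of dark grey steel, 34 mm diameter, 75 mm high, a 15 mm blind bore in its top; loose, 0.36 kg nominal. Origin: centre of its underside; z is its axis, up. Starts in front of the rack, right of the bench vice, or left of the rack between vice, carton and tall locker (locker at y above 0.25 m).
- spacer_aluminium: the second tallest of the four turned spacers: an upright cylinder of pale silvery aluminium, 34 mm diameter, 60 mm high, a 15 mm blind bore in its top; loose, 0.13 kg nominal. Origin: centre of its underside; z is its axis, up. Starts in front of the rack, right of the bench vice, or left of the rack between vice, carton and tall locker (locker at y above 0.25 m).
- spacer_copper: the second shortest of the four turned spacers: an upright cylinder of reddish copper, 34 mm diameter, 45 mm high, a 15 mm blind bore in its top; loose, 0.22 kg nominal. Origin: centre of its underside; z is its axis, up. Starts in front of the rack, right of the bench vice, or left of the rack between vice, carton and tall locker (locker at y above 0.25 m).
- spacer_brass: the shortest of the four turned spacers: an upright cylinder of yellow brass, 34 mm diameter, 30 mm high, a 15 mm blind bore in its top; loose, 0.16 kg nominal. Origin: centre of its underside; z is its axis, up. Starts in front of the rack, right of the bench vice, or left of the rack between vice, carton and tall locker (locker at y above 0.25 m).
- rack: fixed pale wooden rack lying on the bench, 70 mm (its x) by 310 mm (its y) by 14 mm high. Origin: centre of its underside; z up. In its top are four equal round recesses, 50 mm diameter, 5 mm deep (their floor is 9 mm above the bench), in a row along its y axis, centred at x = 0 and y = -93, -31, +31, +93 mm in its own frame. Its yaw varies.
- red_block: small red block, 56 x 22 x 22 mm, fixed on top of the rack at one end (rack y = +141 or -141 mm; red and black change ends from start to start); it marks the end where the tallest spacer belongs. Origin: centre of its underside.
- black_block: small black block, 56 x 22 x 22 mm, fixed on top of the rack at one end (rack y = +141 or -141 mm; red and black change ends from start to start); it marks the end where the shortest spacer belongs. Origin: centre of its underside.
- sanding_block: bystander: brown and dark red sanding block, 60 x 91 x 26 mm, loose on the bench to the right of the work. Origin: centre of its underside. To be left where it is.
- caliper: bystander: steel caliper lying flat, 73 x 190 x 8 mm, loose on the bench behind the rack. Origin: centre of its underside. To be left where it is.
There are look-alikes about, which are no part of the job. Leave any pink look-alike of the spacer_aluminium alone.

How it is judged:
By the outcome, as a careful person would: the job done as asked, in the order asked, and still so for the second after the job is handed in, with the robot touching nothing.
It also fails if it takes over 99 s, if anything falls off the work surface, if the arm or the gripper's body presses on something with over 40 N, if the wrist force passes 120 N, or if a joint passes its speed limit or range.

ROBOT

A 6-joint arm with a two-finger parallel gripper is mounted at the origin on a cart in front of the work surface, level with it; the furniture and walls round the work are solid. World frame = base frame: x ahead of the robot, y to its left, z up, the work surface at z = 0. Lengths are in m, angles in rad, forces in N, time in s.
With the tool pointing down it reaches from about 0.35 to 0.925 m from the base axis. Payload 6.4 kg.
Tool frame: the origin (TCP) lies between the finger pads; the fingertips stand 8 mm ahead of it and the grasp point (between the pads) lies 11 mm behind it; z points along the fingers, y is the line along which they close (so a half turn about z gives the same grasp; the last joint's range is limited). The gripper opens to 94 mm and grips with 3 to 60 N. Pads are 16 mm wide; open, the fingers measure 119 mm over their backs; the gripper's body (75 mm by 177 mm) begins 78 mm behind the grasp point.
Start: joints at [-1.491, 0.245, 1.558, -0, 1.339, -0.174], TCP at [0.163, -0.629, 0.213] pointing down, gripper open.
Joint ranges: [-3.13, 3.13], [-1.02, 2.26], [0.13, 2.54], [-0.95, 4.09], [0.21, 2.88], [-2.74, 2.74]. Speed limits (rad/s): [2.57, 2.57, 3.14, 3.14, 3.14, 3.14].

INTERFACE

Orientations are given as a unit quaternion [w, x, y, z].
In Python, from station import * gives the robot as it stands.
- The arm moves only by the shell command python3 -m pendant 'ROWS' [FORCE]. ROWS is JSON, a list of rows, each a list of 5 numbers: the opening, from -1 (shut) to 1 (fully open), then the shift along the tool's x, y, z as a fraction of full scale, then the turn about the tool's z as a fraction of full scale. In form: [[jaw, x, y, z, turn], ...]. A call has 1 to 20 rows; each row is the pose to reach, as a shift and turn from the pose commanded when the call began, along the tool's axes at that moment, turning the shorter way round; what a row does not reach only later rows make up. Full scale, the value 1, is 0.15 m for a shift and 360 degrees for a turn. A row lasts 1/12 s, in which the tool goes at most 41.7 mm and 7.16 degrees, less where a joint would pass 70% of its speed; a pose out of reach is approached as far as the arm can. A call with a number of a shift or a turn outside -1 to 1 is refused whole. A call with a gripper value outside its range is refused whole. The fingers move at their own pace and stop on an object; FORCE is the grip in N (left out, the last holds). Time passes only in rows, so rows that repeat a pose let the fingers close. It gives the time, the measured TCP pose, the force, the opening and the grip force at its end, in the units of the state.
- read_state(): the state, without advancing time (a new reading comes with each control period).
- snapshot(name): name is "side" or "top"; returns a dict with "pixels" (384x512x3 uint8, blue, green, red), "fx", "fy", "cx", "cy" (pixels), "camera_from_world" (4x4, takes a point from world to camera coordinates). Camera axes: x right, y down, z forward; pixel columns grow to the right and rows downward; lengths in m; the calibration is good to about 2 mm. A picture is of the moment at which its call begins. There is no depth.
- job_done(): hands the job in; it is judged then, once.
The state is a dict: "time": time; "qpos": joint angles; "dq": joint speeds; "joint_efforts": joint torques, N m; "tool_pos": TCP position; "eef_rot": TCP orientation; "wrist_force": force on the tool from outside, world axes, zero at the start; "torque": the same for the moment, N m; "width": finger opening in m; "gripper_force": force on a finger pad.
Only numpy, scipy, OpenCV 4.12 (cv2) and the standard library are available. Lean on these libraries where they do the work, as an engineer would, in place of code of your own. Each camera call takes 0.05 s, during which the arm holds its last target. There are 200 camera calls.

## Working session

There is one attempt and no reset: what is moved stays moved. The work goes in short steps, Python scripts to look and compute and a shell command to move; the robot and the scene stay as the last step left them, time stands still between calls to the robot, and variables do not carry over. Pictures are saved under pics/ and viewed, at most 14 in all, crops included, and the job is handed in when it is done.

```bash
mkdir -p pics; python3 - <<'E'
from station import *
import cv2,numpy as np
for n in("top","side"):
    s=snapshot(n);cv2.imwrite(f"pics/{n}0.png",s["pixels"]);np.save(n+"_cal.npy",{k:s[k] for k in s if k!="pixels"},allow_pickle=True)
    print(n,s["fx"],s["fy"],s["cx"],s["cy"],np.round(s["camera_from_world"],3).tolist())
print(read_state())
E
```

```text
top 479.5288233073244 479.5288233073244 257.9014217566116 187.63834840390717 [[0.008, -1.0, -0.01, -0.218], [-0.981, -0.005, -0.195, 0.603], [0.195, 0.011, -0.981, 1.301], [0.0, 0.0, 0.0, 1.0]]
side 375.144968739395 375.144968739395 255.6798382507009 190.0531940250411 [[-0.913, 0.407, 0.016, 0.633], [0.333, 0.769, -0.545, -0.003], [-0.234, -0.493, -0.838, 0.944], [0.0, 0.0, 0.0, 1.0]]
{'time': 0.1, 'qpos': array([-1.49109639e+00,  2.45693541e-01,  1.55886848e+00,  4.31635670e-06,
        1.33865691e+00, -1.74127794e-01]), 'dq': array([ 1.05793578e-03, -2.84559180e-04, -3.86472566e-03, -2.02937183e-05,
       -2.72484690e-04,  1.43824073e-03]), 'joint_efforts': array([-3.59402475e-04, -4.16917634e+01, -3.15523589e+01,  6.87283161e-02,
        3.10181617e-02, -5.00466911e-05]), 'tool_pos': array([ 0.16317058, -0.62866433,  0.21250065]), 'eef_rot': array([-8.12135560e-04,  9.91956975e-01,  1.26572899e-01,  4.04748555e-05]), 'wrist_force': array([1.1146798 , 0.03683206, 0.38192633]), 'torque': array([-0.04204895,  0.02896483,  0.00335598]), 'gripper_force': 0.0, 'width': 0.0937625668875801}
```

View pics/top0.png

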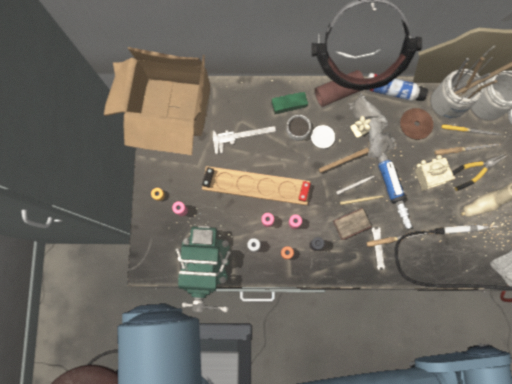

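View pics/side0.png

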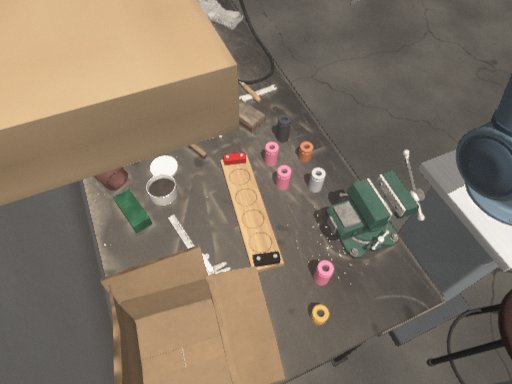

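```bash
cat > geo.py <<'E'
import numpy as np,cv2
def ray(s,u,v,z):
    M=s["camera_from_world"];R,t=M[:3,:3],M[:3,3];c=-R.T@t
    d=R.T@np.array([(u-s["cx"])/s["fx"],(v-s["cy"])/s["fy"],1]);return c+d*(z-c[2])/d[2]
def proj(s,p):
    q=s["camera_from_world"]@np.array([*p,1]);return np.array([s["fx"]*q[0]/q[2]+s["cx"],s["fy"]*q[1]/q[2]+s["cy"]])
def blob(im,u,v,r,f):
    """hull centre of the pixels satisfying f(hsv) in the connected part nearest (u,v)"""
    u,v=int(round(u)),int(round(v));x0,y0=u-r,v-r
    h=cv2.cvtColor(im[y0:v+r+1,x0:u+r+1],cv2.COLOR_BGR2HSV).astype(int)
    m=f(h[...,0],h[...,1],h[...,2]).astype(np.uint8)
    cs,_=cv2.findContours(m,cv2.RETR_EXTERNAL,cv2.CHAIN_APPROX_NONE)
    if not cs:return None
    c=cv2.convexHull(max(cs,key=len));M=cv2.moments(c)
    if M["m00"]==0:return None
    return M["m10"]/M["m00"]+x0,M["m01"]/M["m00"]+y0,M["m00"],cv2.boundingRect(c)[2:]
H=dict(dark=.075,aluminium=.06,copper=.045,brass=.03)
F=dict(dark=lambda h,s,v:(v<75)&(h>95)&(h<135)&(s>35),aluminium=lambda h,s,v:(v>120)&(s<40),
 copper=lambda h,s,v:(h>3)&(h<16)&(s>110)&(v>70),brass=lambda h,s,v:(h>15)&(h<30)&(s>110)&(v>80),
 red=lambda h,s,v:((h<5)|(h>174))&(s>150)&(v>90),black=lambda h,s,v:(v<55))
E
python3 - <<'E'
from station import *
from geo import *
P=dict(top=dict(dark=(318,243),aluminium=(254,244),copper=(288,253),brass=(158,194),red=(305,191),black=(208,177)),
side=dict(dark=(284,129),aluminium=(317,180),copper=(306,151),brass=(320,314),red=(235,158),black=(266,259)))
for n in P:
    s=snapshot(n);im=s["pixels"]
    for k,(u,v) in P[n].items():
        b=blob(im,u,v,18 if n=="side" else 13,F[k]);z=H[k]/2 if k in H else .03
        hs=cv2.cvtColor(im[v-1:v+2,u-8:u+9:2],cv2.COLOR_BGR2HSV)[1].tolist() if k in("dark","black") else ""
        print(n,k,np.round(b[:3],1) if b else 0,b[3] if b else 0,np.round(ray(s,b[0],b[1],z),4) if b else 0,hs)
    x,y,w,h=(140,170,200,100) if n=="top" else (215,105,130,230)
    cv2.imwrite(f"pics/{n}1.png",cv2.resize(im[y:y+h,x:x+w],None,fx=4 if n=="top" else 2.6,fy=4 if n=="top" else 2.6,interpolation=2))
E
```

```text
top dark 0 0 0 [[8, 24, 84], [150, 5, 95], [120, 3, 98], [150, 3, 87], [120, 3, 99], [90, 3, 93], [105, 5, 99], [10, 10, 78], [17, 35, 66]]
top aluminium [254.6 239.5 366.5] (27, 21) [ 0.46   -0.2058  0.03  ] 
top copper [287.  252.5 113. ] (13, 12) [ 0.4246 -0.2979  0.0225] 
top brass [157.3 193.6 117. ] (14, 12) [0.5934 0.0802 0.015 ] 
top red [304.1 191.  116. ] (11, 19) [ 0.6009 -0.3478  0.03  ] 
top black 0 0 0 [[18, 36, 122], [17, 38, 121], [18, 38, 87], [15, 31, 66], [14, 41, 68], [18, 49, 63], [15, 89, 100], [16, 98, 154], [17, 102, 200]]
side dark 0 0 0 [[14, 47, 71], [171, 30, 59], [10, 24, 65], [0, 14, 72], [173, 14, 75], [0, 19, 79], [0, 11, 71], [12, 37, 90], [17, 37, 96]]
side aluminium [316.7 179.3 316. ] (17, 26) [ 0.4419 -0.2006  0.03  ] 
side copper [305.3 150.9 219. ] (14, 21) [ 0.4218 -0.2949  0.0225] 
side brass [319.4 314.  274. ] (18, 21) [0.5904 0.0818 0.015 ] 
side red [234.4 157.9 211. ] (22, 13) [ 0.601  -0.3409  0.03  ] 
side black 0 0 0 [[25, 16, 188], [22, 26, 106], [12, 53, 63], [15, 66, 62], [11, 60, 60], [10, 51, 60], [13, 59, 61], [14, 53, 62], [13, 52, 59]]
```

View pics/top1.png

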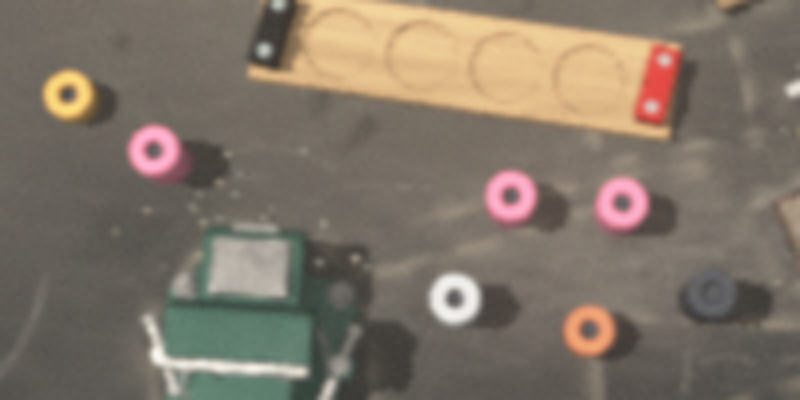

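View pics/side1.png

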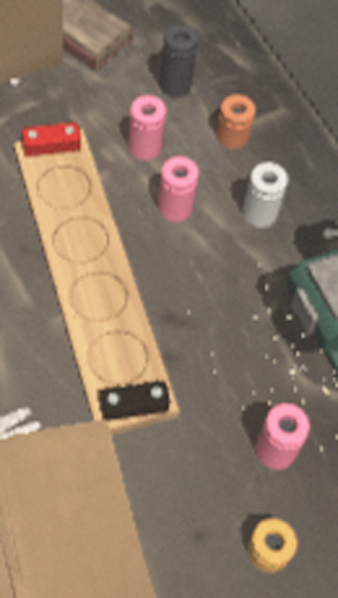

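```bash
python3 - <<'E'
from station import *
from geo import *
T=dict(dark=(712,291,.075),aluminium=(455,298,.06),copper=(590,329,.045),brass=(68,94,.03),pinkL=(154,150,.06),p2=(511,196,.06),p3=(622,202,.06),r0=(342,43,.014),r1=(424,55,.014),r2=(507,67,.014),r3=(590,79,.014),red=(658,84,.036),black=(273,32,.036))
S=dict(dark=(182,41,.075),aluminium=(270,181,.06),copper=(238,107,.045),brass=(275,541,.03),pinkL=(288,424,.06),p2=(180,174,.06),p3=(149,112,.06),r3=(64,187,.014),r2=(81,240,.014),r1=(99,297,.014),r0=(118,357,.014))
c={n:np.load(n+"_cal.npy",allow_pickle=True).item() for n in("top","side")}
for k,(u,v,z) in T.items():
    a=ray(c["top"],(u+.5)/4-.5+140,(v+.5)/4-.5+170,z)[:2]
    b=ray(c["side"],(S[k][0]+.5)/2.6-.5+215,(S[k][1]+.5)/2.6-.5+105,z)[:2] if k in S else a*0
    print(k,np.round(a,4),np.round(b,4))
q=read_state()["eef_rot"]
from scipy.spatial.transform import Rotation as R
print(np.round(R.from_quat(np.r_[q[1:],q[0]]).as_matrix(),3))
E
```

```text
dark [ 0.4493 -0.3791] [ 0.4494 -0.3687]
aluminium [ 0.4446 -0.2032] [ 0.4453 -0.195 ]
copper [ 0.4249 -0.2972] [ 0.4231 -0.2935]
brass [0.5921 0.0788] [0.5913 0.0831]
pinkL [0.5468 0.0094] [0.5463 0.0139]
p2 [ 0.5158 -0.2417] [ 0.5169 -0.2344]
p3 [ 0.5121 -0.3191] [ 0.5117 -0.3113]
r0 [ 0.6343 -0.1175] [ 0.6339 -0.1102]
r1 [ 0.6256 -0.1779] [ 0.6253 -0.1703]
r2 [ 0.617  -0.2388] [ 0.6164 -0.2317]
r3 [ 0.6084 -0.2995] [ 0.6077 -0.2932]
red [ 0.6007 -0.3472] [ 0. -0.]
black [ 0.6375 -0.0691] [ 0. -0.]
[[ 0.968  0.251 -0.   ]
 [ 0.251 -0.968  0.001]
 [ 0.    -0.001 -1.   ]]
```

```bash
cat > go.py <<'E'
import sys,numpy as np
from station import *
from scipy.spatial.transform import Rotation as R
def to(x,y,z,ang=-8.1):
    s=read_state();q=s["eef_rot"];M=R.from_quat(np.r_[q[1:],q[0]]).as_matrix();p=s["tool_pos"]
    a=np.degrees(np.arctan2(M[1,1],M[0,1]));t=-((ang-a+90)%180-90)
    d=M.T@(np.array([x,y,z])-p)/.15
    print("t",round(s["time"],2),"pos",np.round(p,4),"yang",round(a,1),"w",round(s["width"],4),"f",round(s["gripper_force"],1),"F",np.round(s["wrist_force"],1),"| shift",np.round(d,3),"turn",round(t/360,4))
if __name__=="__main__":to(*map(float,sys.argv[1:]))
E
python3 -m pendant '[[0.3,1,-1,0,-0.187],[0.3,1,-1,0,-0.187],[0.3,1,-1,0,-0.187],[0.3,1,-1,0,-0.187],[0.3,1,-1,0,-0.187],[0.3,1,-1,0,-0.187],[0.3,1,-1,0,-0.187],[0.3,1,-1,0,-0.187],[0.3,1,-1,0,-0.187],[0.3,1,-1,0,-0.187],[0.3,1,-1,0,-0.187]]' 20
python3 go.py 0.449 -0.375 0.14
python3 - <<'E'
from geo import *
c={n:np.load(n+"_cal.npy",allow_pickle=True).item() for n in("top","side")}
for z in(.08,.12,.16):
    print(z,"carton top-view corner",ray(c["top"],193,153,z),ray(c["top"],208,110,z),"side",ray(c["side"],265,268,z),ray(c["side"],210,272,z))
    print("vice top",ray(c["top"],203,230,z),ray(c["top"],222,240,z))
E
```

```text
time: 1.12
tool_pos: [0.2707, -0.4461, 0.2133]
eef_rot: [-0.0, 0.755, 0.655, 0.0]
wrist_force: [0.9, -0.2, 0.1]
width: 0.0605
gripper_force: 0.0
t 1.12 pos [ 0.2707 -0.4461  0.2133] yang -8.1 w 0.0605 f 0.0 F [ 0.9 -0.2  0.1] | shift [0.637 1.11  0.489] turn 0.0
0.08 carton top-view corner [ 0.69896151 -0.03018891  0.08      ] [ 0.82743364 -0.06914626  0.08      ] side [ 0.66244721 -0.02796631  0.08      ] [ 0.76381112 -0.06347509  0.08      ]
vice top [ 0.48064248 -0.0650895   0.08      ] [ 0.45362164 -0.11785019  0.08      ]
0.12 carton top-view corner [ 0.68797673 -0.03628898  0.12      ] [ 0.81252901 -0.07405769  0.12      ] side [ 0.67033789 -0.01437981  0.12      ] [ 0.76590221 -0.04785693  0.12      ]
vice top [ 0.47631891 -0.07012471  0.12      ] [ 0.45012251 -0.1212756   0.12      ]
0.16 carton top-view corner [ 0.67699196 -0.04238905  0.16      ] [ 0.79762438 -0.07896913  0.16      ] side [ 0.67822856 -0.00079331  0.16      ] [ 0.7679933  -0.03223878  0.16      ]
vice top [ 0.47199535 -0.07515992  0.16      ] [ 0.44662338 -0.12470101  0.16      ]
```

```bash
python3 -m pendant '[[0.3,0.637,1,0,0],[0.3,0.637,1,0,0],[0.3,0.637,1,0,0],[0.3,0.637,1,0,0],[0.3,0.637,1,0.2,0],[0.3,0.637,1,0.2,0]]'
python3 go.py 0.449 -0.375 0.14
python3 - <<'E'
from station import *
import cv2
ims=[]
for n,(x,y,w,h) in dict(top=(235,170,130,115),side=(220,40,130,115)).items():
    ims.append(cv2.resize(snapshot(n)["pixels"][y:y+h,x:x+w],None,fx=3,fy=3,interpolation=2))
cv2.imwrite("pics/c2.png",cv2.hconcat(ims))
E
```

```text
time: 1.62
tool_pos: [0.4334, -0.3693, 0.1789]
eef_rot: [-0.004, 0.755, 0.656, 0.0]
wrist_force: [-1.2, 0.2, -0.9]
width: 0.0611
gripper_force: 0.0
t 1.62 pos [ 0.4334 -0.3693  0.1789] yang -8.0 w 0.0611 f 0.0 F [-1.2  0.2 -0.9] | shift [-0.024  0.109  0.258] turn 0.0003
```

View pics/c2.png

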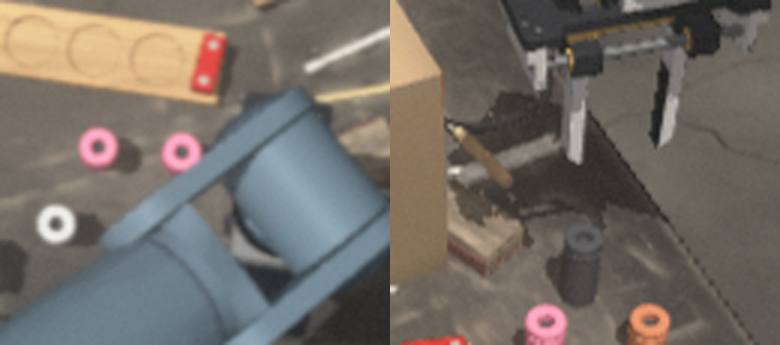

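```bash
python3 - <<'E'
from geo import *
from station import *
c=np.load("side_cal.npy",allow_pickle=True).item()
p=read_state()["tool_pos"];print(p)
f=lambda P:(proj(c,P)-[220,40])*3+[391,1]
print("tip",f(p-[0,0,.008]),[f(p-[0,0,.008]+s*np.array([.99,-.14,0])*.0305) for s in(-1,1)])
print("dark if y=-.369/-.379",f([.449,-.369,.075]),f([.449,-.379,.075]))
E
```

```text
[ 0.43223357 -0.3721381   0.18226251]
tip [613.07049954 144.04810844] [array([649.7159879 , 137.14662765]), array([576.00898769, 151.02793934])]
dark if y=-.369/-.379 [585.39484071 242.02214948] [580.187613   234.10010837]
```

```bash
python3 go.py 0.449 -0.374 0.14; python3 -m pendant '[[0.3,-0.01,0.115,0,0],[0.3,-0.01,0.115,0.3,0],[0.3,-0.01,0.115,0.3,0],[0.3,-0.01,0.115,0.3,0],[0.3,-0.01,0.115,0.55,0],[0.3,-0.01,0.115,0.8,0],[0.3,-0.01,0.115,0.9,0],[0.3,-0.01,0.115,0.98,0],[0.3,-0.01,0.115,0.98,0]]'
python3 go.py 0.449 -0.374 0.035
```

```text
t 1.72 pos [ 0.4322 -0.3721  0.1823] yang -8.1 w 0.0611 f 0.0 F [ 0.6 -0.1  1.2] | shift [0.003 0.113 0.281] turn -0.0001
time: 2.47
tool_pos: [0.4486, -0.3769, 0.0358]
eef_rot: [-0.001, 0.756, 0.655, 0.0]
wrist_force: [0.3, -0.2, -0.4]
width: 0.0609
gripper_force: 0.0
t 2.47 pos [ 0.4486 -0.3769  0.0358] yang -8.2 w 0.0609 f 0.0 F [ 0.3 -0.2 -0.4] | shift [ 0.019 -0.     0.005] turn -0.0003
```

```bash
python3 -m pendant '[[0.3,0.02,0,0.005,0],[0.3,0.02,0,0.005,0],[-0.5,0.02,0,0.005,0],[-0.5,0.02,0,0.005,0],[-0.5,0.02,0,0.005,0],[-0.5,0.02,0,0.005,0],[-0.5,0.02,0,0.005,0],[-0.5,0.02,0,0.005,0],[-0.5,0.02,0,0.005,0],[-0.5,0.02,0,0.005,0]]' 25
python3 go.py 0.608 -0.296 0.14
```

```text
time: 3.3
tool_pos: [0.4497, -0.3741, 0.0362]
eef_rot: [-0.0, 0.755, 0.655, -0.0]
wrist_force: [-3.3, 1.8, 5.8]
width: 0.0338
gripper_force: 25.0
t 3.3 pos [ 0.4497 -0.3741  0.0362] yang -8.1 w 0.0338 f 25.0 F [-3.3  1.8  5.8] | shift [ 0.664  0.971 -0.693] turn -0.0001
```

```bash
python3 -m pendant '[[-0.5,0,0,-0.3,0],[-0.5,0,0,-0.6,0],[-0.5,0,0,-0.7,0],[-0.5,0,0,-0.7,0],[-0.5,0.2,0.3,-0.7,0],[-0.5,0.4,0.55,-0.7,0],[-0.5,0.55,0.8,-0.7,0],[-0.5,0.66,0.95,-0.7,0],[-0.5,0.66,0.97,-0.7,0],[-0.5,0.66,0.97,-0.7,0],[-0.5,0.66,0.97,-0.7,0]]'
python3 go.py 0.608 -0.2966 0.046
python3 - <<'E'
from station import *
import cv2
ims=[]
for n,(x,y,w,h) in dict(top=(190,140,130,115),side=(200,80,130,115)).items():
    ims.append(cv2.resize(snapshot(n)["pixels"][y:y+h,x:x+w],None,fx=3,fy=3,interpolation=2))
cv2.imwrite("pics/c3.png",cv2.hconcat(ims))
E
```

```text
time: 4.22
tool_pos: [0.607, -0.2955, 0.1377]
eef_rot: [-0.002, 0.755, 0.656, -0.001]
wrist_force: [0.0, 0.0, -3.6]
width: 0.0335
gripper_force: 25.0
t 4.22 pos [ 0.607  -0.2955  0.1377] yang -8.1 w 0.0335 f 25.0 F [ 0.   0.  -3.6] | shift [-0.007  0.01   0.611] turn 0.0
```

View pics/c3.png

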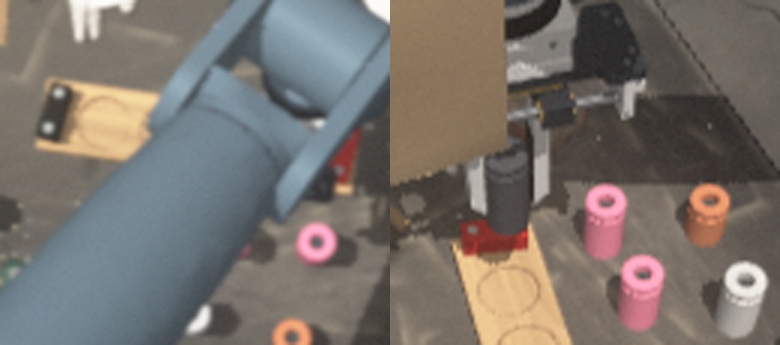

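```bash
python3 -m pendant '[[-0.5,-0.007,0.007,0.2,0],[-0.5,-0.007,0.007,0.4,0],[-0.5,-0.007,0.007,0.5,0],[-0.5,-0.007,0.007,0.57,0],[-0.5,-0.007,0.007,0.595,0],[-0.5,-0.007,0.007,0.61,0],[-0.5,-0.007,0.007,0.615,0],[-0.5,-0.007,0.007,0.615,0]]'
python3 go.py 0.608 -0.2966 0.0452
python3 - <<'E'
from station import *
import cv2
ims=[]
for n,(x,y,w,h) in dict(top=(190,140,130,115),side=(200,80,130,115)).items():
    ims.append(cv2.resize(snapshot(n)["pixels"][y:y+h,x:x+w],None,fx=3,fy=3,interpolation=2))
cv2.imwrite("pics/c4.png",cv2.hconcat(ims))
E
```

```text
time: 4.98
tool_pos: [0.6098, -0.2984, 0.05]
eef_rot: [0.001, 0.756, 0.655, 0.0]
wrist_force: [0.5, 0.3, -2.3]
width: 0.0335
gripper_force: 25.0
t 4.98 pos [ 0.6098 -0.2984  0.05  ] yang -8.1 w 0.0335 f 25.0 F [ 0.5  0.3 -2.3] | shift [ 0.01  -0.014  0.032] turn -0.0001
```

View pics/c4.png

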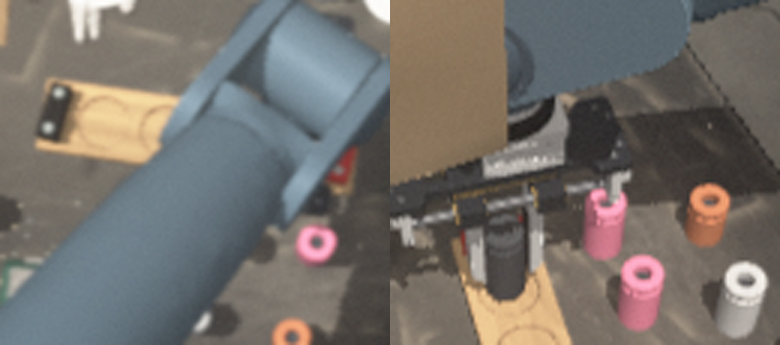

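```bash
python3 -m pendant '[[-0.5,0,0,0,0],[-0.5,0,0,0,0]]'; python3 - <<'E'
from station import *
from geo import *
s=snapshot("side");im=s["pixels"]
x,y,w,h=215,140,60,70
cv2.imwrite("pics/c5.png",cv2.resize(im[y:y+h,x:x+w],None,fx=8,fy=8,interpolation=2))
f=lambda P:np.round((proj(s,P)-[x,y])*8+4)
for dx,dy in((0,0),(0,.01)):
    print("predicted bottom near edge / top centre",f([.609+dx,-.297+dy+.017,.014]),f([.609+dx,-.297+dy,.014+.075]))
E
```

```text
time: 5.25
tool_pos: [0.6094, -0.2979, 0.0492]
eef_rot: [0.001, 0.755, 0.655, 0.0]
wrist_force: [0.1, 0.0, -3.0]
width: 0.0336
gripper_force: 25.0
predicted bottom near edge / top centre [211. 330.] [184. 140.]
predicted bottom near edge / top centre [224. 355.] [197. 165.]
```

View pics/c5.png

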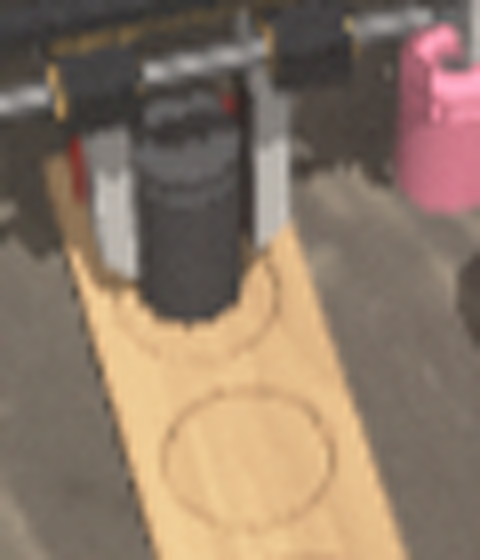

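```bash
python3 -m pendant '[[-0.5,0.045,-0.003,-0.01,0],[-0.5,0.045,-0.003,-0.01,0],[-0.5,0.045,-0.003,0.01,0],[-0.5,0.045,-0.003,0.02,0],[-0.5,0.045,-0.003,0.03,0],[-0.5,0.045,-0.003,0.03,0],[-0.5,0.045,-0.003,0.03,0]]'; python3 go.py 0.608 -0.291 0.0452;python3 - <<'E'
from station import *
from geo import *
s=snapshot("side");im=s["pixels"]
x,y,w,h=215,140,60,70
cv2.imwrite("pics/c6.png",cv2.resize(im[y:y+h,x:x+w],None,fx=8,fy=8,interpolation=2))
E
```

```text
time: 5.88
tool_pos: [0.6095, -0.2908, 0.0452]
eef_rot: [-0.001, 0.755, 0.655, -0.0]
wrist_force: [-3.9, 2.4, 5.0]
width: 0.0333
gripper_force: 25.0
t 5.88 pos [ 0.6095 -0.2908  0.0452] yang -8.1 w 0.0333 f 25.0 F [-3.9  2.4  5. ] | shift [-0.003 -0.01  -0.   ] turn -0.0001
```

View pics/c6.png

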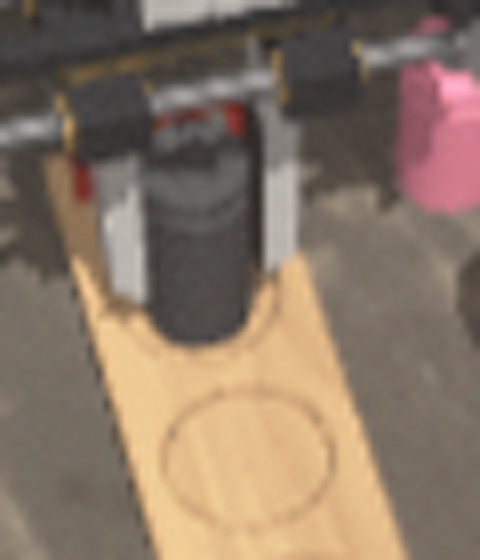

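```bash
python3 -m pendant '[[0.25,0,0,0,0],[0.25,0,0,0,0],[0.25,0,0,0,0],[0.25,0,0,0,0],[0.25,0,0,-0.2,0],[0.25,0,0,-0.45,0],[0.25,0,0,-0.7,0],[0.25,0.1,-0.3,-0.7,0],[0.25,0.3,-0.6,-0.7,0],[0.25,0.45,-0.9,-0.7,0],[0.25,0.45,-1,-0.7,0],[0.25,0.45,-1,-0.7,0],[0.25,0.45,-1,-0.7,0]]'; python3 go.py 0.445 -0.199 0.035;python3 - <<'E'
from station import *
from geo import *
s=snapshot("side");im=s["pixels"]
x,y,w,h=215,100,130,100
cv2.imwrite("pics/c7.png",cv2.resize(im[y:y+h,x:x+w],None,fx=6,fy=6,interpolation=2))
E
```

```text
time: 7.02
tool_pos: [0.4689, -0.2017, 0.1483]
eef_rot: [-0.0, 0.755, 0.655, -0.0]
wrist_force: [-0.3, -0.7, 0.8]
width: 0.0584
gripper_force: 0.0
t 7.02 pos [ 0.4689 -0.2017  0.1483] yang -8.1 w 0.0584 f 0.0 F [-0.3 -0.7  0.8] | shift [-0.005 -0.159  0.756] turn -0.0001
```

View pics/c7.png

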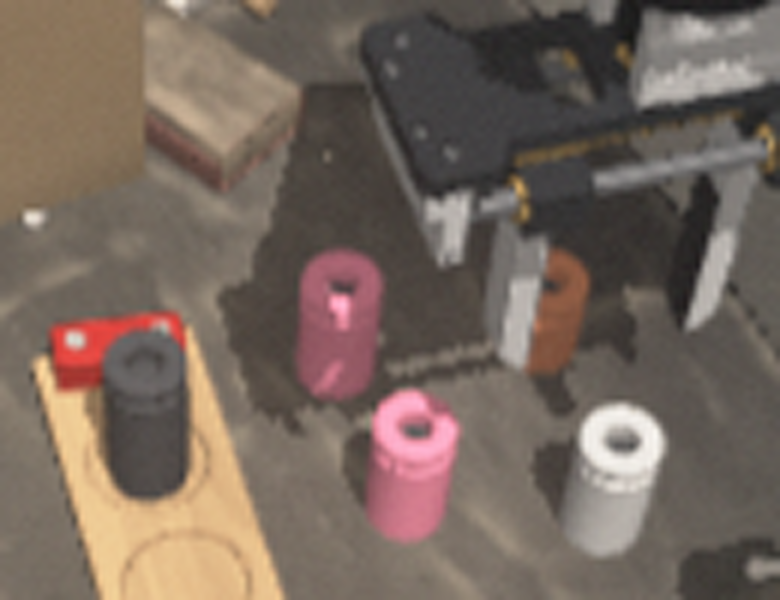

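```bash
python3 -m pendant '[[0.3,-0.005,-0.16,0,0],[0.3,-0.005,-0.16,0.2,0],[0.3,-0.005,-0.16,0.4,0],[0.3,-0.005,-0.16,0.6,0],[0.3,-0.005,-0.16,0.7,0],[0.3,-0.005,-0.16,0.75,0],[0.3,-0.005,-0.16,0.755,0],[-0.5,-0.005,-0.16,0.755,0],[-0.5,-0.005,-0.16,0.755,0],[-0.5,-0.005,-0.16,0.755,0],[-0.5,-0.005,-0.16,0.755,0],[-0.5,-0.005,-0.16,0.755,0],[-0.5,-0.005,-0.16,0.755,0],[-0.5,-0.005,-0.16,0.755,0]]' 25; python3 go.py 0.617 -0.2325 0.15
```

```text
time: 8.23
tool_pos: [0.4471, -0.2006, 0.0366]
eef_rot: [0.001, 0.755, 0.655, -0.0]
wrist_force: [-1.7, 0.1, 6.4]
width: 0.0336
gripper_force: 25.0
t 8.23 pos [ 0.4471 -0.2006  0.0366] yang -8.1 w 0.0336 f 25.0 F [-1.7  0.1  6.4] | shift [-0.051  1.152 -0.755] turn -0.0001
```

```bash
python3 -m pendant '[[-0.5,0,0,-0.3,0],[-0.5,0,0,-0.6,0],[-0.5,0,0,-0.7,0],[-0.5,0,0,-0.7,0],[-0.5,0,0.3,-0.7,0],[-0.5,-0.03,0.6,-0.7,0],[-0.5,-0.05,0.9,-0.7,0],[-0.5,-0.05,1,-0.7,0],[-0.5,-0.05,1,-0.7,0],[-0.5,-0.05,1,-0.7,0]]'; python3 go.py 0.617 -0.2315 0.05
```

```text
time: 9.07
tool_pos: [0.5939, -0.2284, 0.1384]
eef_rot: [-0.002, 0.755, 0.655, -0.0]
wrist_force: [0.1, 0.6, -0.5]
width: 0.0334
gripper_force: 25.0
t 9.07 pos [ 0.5939 -0.2284  0.1384] yang -8.1 w 0.0334 f 25.0 F [ 0.1  0.6 -0.5] | shift [0.    0.157 0.589] turn 0.0
```

```bash
python3 -m pendant '[[-0.5,0,0.155,0,0],[-0.5,0,0.155,0.2,0],[-0.5,0,0.155,0.4,0],[-0.5,0,0.155,0.5,0],[-0.5,0,0.155,0.55,0],[-0.5,0,0.155,0.57,0],[-0.5,0,0.155,0.57,0],[-0.5,0,0.155,0.57,0]]'; python3 go.py 0.617 -0.2315 0.0456;python3 - <<'E'
from station import *
from geo import *
s=snapshot("side");im=s["pixels"]
x,y,w,h=220,150,60,70
cv2.imwrite("pics/c8.png",cv2.resize(im[y:y+h,x:x+w],None,fx=8,fy=8,interpolation=2))
E
```

```text
time: 9.73
tool_pos: [0.6179, -0.2328, 0.0568]
eef_rot: [0.001, 0.756, 0.655, 0.0]
wrist_force: [0.2, -0.2, -0.3]
width: 0.0335
gripper_force: 25.0
t 9.73 pos [ 0.6179 -0.2328  0.0568] yang -8.1 w 0.0335 f 25.0 F [ 0.2 -0.2 -0.3] | shift [ 0.008 -0.007  0.075] turn -0.0001
```

View pics/c8.png

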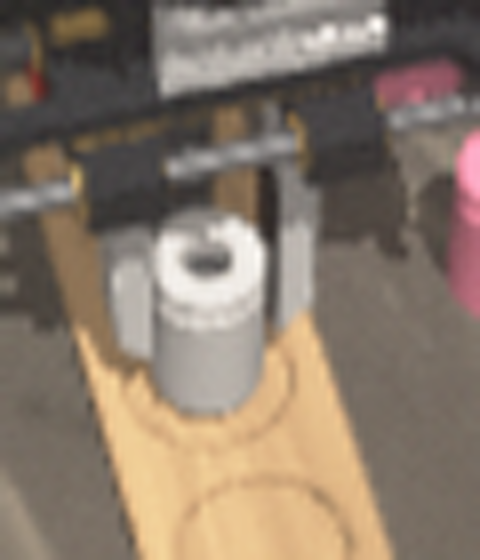

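```bash
python3 -m pendant '[[-0.5,0.008,0,0.04,0],[-0.5,0.008,0,0.06,0],[-0.5,0.008,0,0.072,0],[-0.5,0.008,0,0.074,0],[-0.5,0.008,0,0.074,0],[0.25,0.008,0,0.074,0],[0.25,0.008,0,0.074,0],[0.25,0.008,0,0.074,0],[0.25,0.008,0,0.074,0],[0.25,0.008,0,0,0],[0.25,0.008,0,-0.3,0],[0.25,0.008,0,-0.6,0],[0.25,0.008,-0.3,-0.6,0],[0.25,-0.1,-0.6,-0.6,0],[0.25,-0.2,-0.9,-0.6,0],[0.25,-0.2,-1,-0.6,0],[0.25,-0.2,-1,-0.6,0],[0.25,-0.2,-1,-0.6,0]]'; python3 go.py 0.424 -0.2952 0.02
```

```text
time: 11.28
tool_pos: [0.4637, -0.2409, 0.146]
eef_rot: [0.001, 0.756, 0.655, 0.0]
wrist_force: [0.3, -0.4, 0.3]
width: 0.0587
gripper_force: 0.0
t 11.28 pos [ 0.4637 -0.2409  0.146 ] yang -8.2 w 0.0587 f 0.0 F [ 0.3 -0.4  0.3] | shift [-0.396 -0.211  0.84 ] turn -0.0004
```

```bash
python3 -m pendant '[[0.3,-0.2,-0.1,0,0],[0.3,-0.395,-0.21,0,0],[0.3,-0.395,-0.21,0,0],[0.3,-0.395,-0.21,0.2,0],[0.3,-0.395,-0.21,0.4,0],[0.3,-0.395,-0.21,0.6,0],[0.3,-0.395,-0.21,0.75,0],[0.3,-0.395,-0.21,0.82,0],[0.3,-0.395,-0.21,0.84,0],[0.3,-0.395,-0.21,0.84,0],[-0.5,-0.395,-0.21,0.84,0],[-0.5,-0.395,-0.21,0.84,0],[-0.5,-0.395,-0.21,0.84,0],[-0.5,-0.395,-0.21,0.84,0],[-0.5,-0.395,-0.21,0.84,0],[-0.5,-0.395,-0.21,0.84,0],[-0.5,-0.395,-0.21,0.84,0]]' 25; python3 go.py 0.626 -0.173 0.12;python3 - <<'E'
from station import *
from geo import *
s=snapshot("side");im=s["pixels"]
x,y,w,h=215,100,130,100
cv2.imwrite("pics/c9.png",cv2.resize(im[y:y+h,x:x+w],None,fx=6,fy=6,interpolation=2))
E
```

```text
time: 12.7
tool_pos: [0.425, -0.2953, 0.0201]
eef_rot: [0.0, 0.755, 0.655, -0.0]
wrist_force: [-2.2, 0.5, 6.8]
width: 0.0332
gripper_force: 25.0
t 12.7 pos [ 0.425  -0.2953  0.0201] yang -8.1 w 0.0332 f 25.0 F [-2.2  0.5  6.8] | shift [ 0.996  1.212 -0.667] turn -0.0001
```

View pics/c9.png

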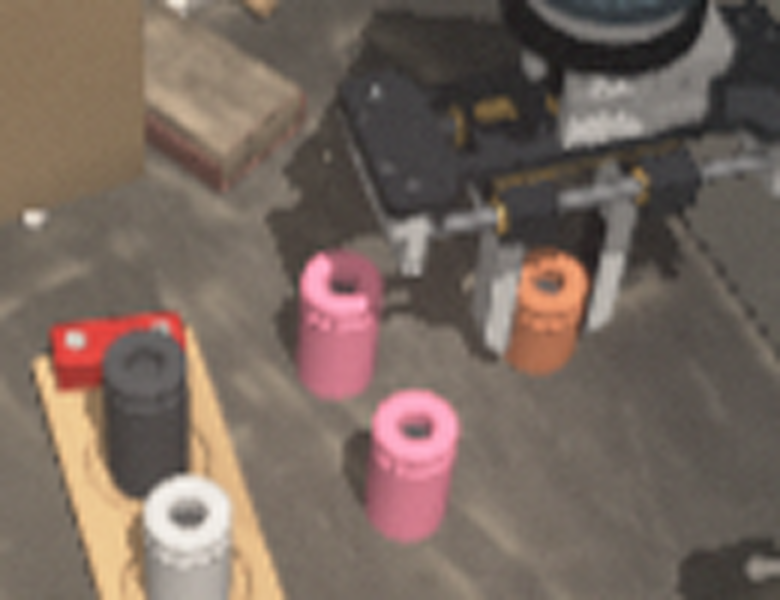

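```bash
python3 -m pendant '[[-0.5,0,0,-0.25,0],[-0.5,0,0,-0.5,0],[-0.5,0,0,-0.75,0],[-0.5,0.1,0.1,-0.85,0],[-0.5,0.3,0.3,-0.85,0],[-0.5,0.5,0.5,-0.85,0],[-0.5,0.7,0.7,-0.85,0],[-0.5,0.85,0.85,-0.85,0],[-0.5,1,1,-0.85,0],[-0.5,1,1,-0.85,0],[-0.5,1,1,-0.85,0],[-0.5,1,1,-0.85,0]]'; python3 go.py 0.6267 -0.1725 0.037
```

```text
time: 13.75
tool_pos: [0.5939, -0.1675, 0.1459]
eef_rot: [-0.001, 0.755, 0.655, -0.0]
wrist_force: [-0.2, 0.3, -1.1]
width: 0.0335
gripper_force: 25.0
t 13.75 pos [ 0.5939 -0.1675  0.1459] yang -8.1 w 0.0335 f 25.0 F [-0.2  0.3 -1.1] | shift [-0.002  0.222  0.726] turn -0.0001
```

```bash
python3 -m pendant '[[-0.5,0,0.22,0,0],[-0.5,0,0.22,0,0],[-0.5,0,0.22,0.2,0],[-0.5,0,0.22,0.4,0],[-0.5,0,0.22,0.6,0],[-0.5,0,0.22,0.68,0],[-0.5,0,0.22,0.71,0],[-0.5,0,0.22,0.72,0],[-0.5,0,0.22,0.72,0]]'; python3 go.py 0.6267 -0.1725 0.0293;python3 - <<'E'
from station import *
from geo import *
s=snapshot("side");im=s["pixels"]
x,y,w,h=220,175,60,70
cv2.imwrite("pics/c10.png",cv2.resize(im[y:y+h,x:x+w],None,fx=8,fy=8,interpolation=2))
E
```

```text
time: 14.5
tool_pos: [0.628, -0.1731, 0.0403]
eef_rot: [0.001, 0.756, 0.655, 0.0]
wrist_force: [-0.6, -1.2, -1.1]
width: 0.034
gripper_force: 25.0
t 14.5 pos [ 0.628  -0.1731  0.0403] yang -8.2 w 0.034 f 25.0 F [-0.6 -1.2 -1.1] | shift [ 0.003 -0.009  0.073] turn -0.0002
```

View pics/c10.png

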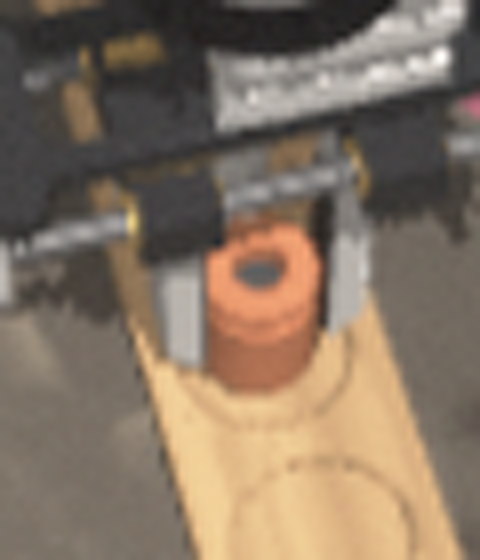

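```bash
python3 -m pendant '[[-0.5,0.003,-0.006,0.04,0],[-0.5,0.003,-0.006,0.06,0],[-0.5,0.003,-0.006,0.072,0],[-0.5,0.003,-0.006,0.074,0],[-0.5,0.003,-0.006,0.074,0],[0.25,0.003,-0.006,0.074,0],[0.25,0.003,-0.006,0.074,0],[0.25,0.003,-0.006,0.074,0],[0.25,0.003,-0.006,0.074,0],[0.25,0.003,-0.006,0,0],[0.25,0.003,-0.006,-0.3,0],[0.25,0.003,-0.006,-0.6,0],[0.25,0.003,-0.3,-0.9,0],[0.25,0.003,-0.45,-1,0],[0.25,0.003,-0.475,-1,0],[0.25,0.003,-0.475,-1,0]]'; python3 go.py 0.5917 0.081 0.18 -90; python3 -c "
from station import *
print(read_state()['qpos'])"
```

```text
time: 15.88
tool_pos: [0.5568, -0.1621, 0.1931]
eef_rot: [0.003, 0.756, 0.655, 0.001]
wrist_force: [0.7, -0.4, -0.0]
width: 0.0589
gripper_force: 0.0
t 15.88 pos [ 0.5568 -0.1621  0.1931] yang -8.2 w 0.0589 f 0.0 F [ 0.7 -0.4 -0. ] | shift [ 1.638 -0.     0.084] turn 0.2273
[-4.78702278e-01  9.79867351e-02  1.76290537e+00 -7.54000590e-05
  1.27420997e+00 -3.36303670e-01]
```

```bash
python3 -m pendant '[[0.25,0.2,0,0,0.019],[0.25,0.4,0,0,0.038],[0.25,0.6,0,0,0.057],[0.25,0.8,0,0,0.076],[0.25,1,0,0,0.095],[0.25,1,0,0,0.114],[0.25,1,0,0,0.133],[0.25,1,0,0,0.152],[0.25,1,0,0,0.171],[0.25,1,0,0,0.19],[0.25,1,0,0,0.209],[0.25,1,0,0,0.2273],[0.25,1,0,0,0.2273],[0.25,1,0,0,0.2273]]'; python3 go.py 0.5917 0.081 0.011 -90
```

```text
time: 17.05
tool_pos: [0.5781, -0.0132, 0.1881]
eef_rot: [-0.0, 1.0, 0.002, -0.0]
wrist_force: [-0.1, -1.0, -0.4]
width: 0.0589
gripper_force: 0.0
t 17.05 pos [ 0.5781 -0.0132  0.1881] yang -89.8 w 0.0589 f 0.0 F [-0.1 -1.  -0.4] | shift [ 0.094 -0.627  1.18 ] turn 0.0006
```

```bash
python3 -m pendant '[[0.25,0.05,-0.25,0,0],[0.25,0.094,-0.5,0,0],[0.25,0.094,-0.627,0,0],[0.25,0.094,-0.627,0,0],[0.25,0.094,-0.627,0.2,0],[0.25,0.094,-0.627,0.45,0],[0.25,0.094,-0.627,0.7,0],[0.25,0.094,-0.627,0.8,0],[0.25,0.094,-0.627,0.8,0],[0.25,0.094,-0.627,0.8,0]]'; python3 go.py 0.5917 0.081 0.011 -90;python3 - <<'E'
from station import *
from geo import *
s=snapshot("side");im=s["pixels"]
x,y,w,h=260,230,110,110
cv2.imwrite("pics/c11.png",cv2.resize(im[y:y+h,x:x+w],None,fx=5,fy=5,interpolation=2))
E
```

```text
time: 17.88
tool_pos: [0.5917, 0.0802, 0.0681]
eef_rot: [0.0, 1.0, 0.001, -0.001]
wrist_force: [0.2, 0.2, 0.5]
width: 0.0589
gripper_force: 0.0
t 17.88 pos [0.5917 0.0802 0.0681] yang -89.9 w 0.0589 f 0.0 F [0.2 0.2 0.5] | shift [ 0.001 -0.005  0.38 ] turn 0.0002
```

View pics/c11.png

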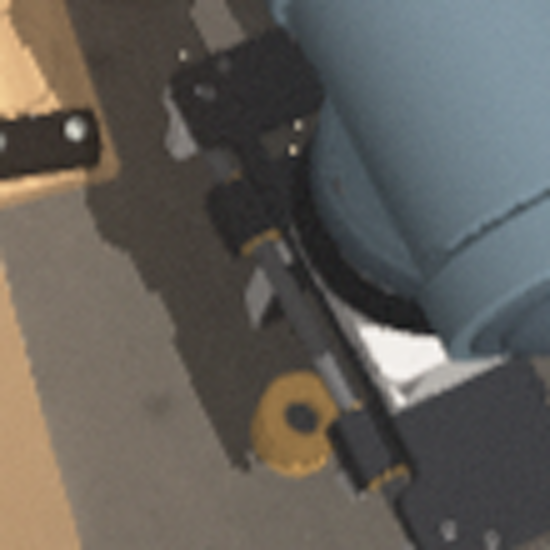

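```bash
python3 -m pendant '[[0.5,0,0,0,0],[0.5,0,0,0,0],[0.5,0,0,0.15,0],[0.5,0,0,0.28,0],[0.5,0,0,0.35,0],[0.5,0,0,0.38,0],[0.5,0,0,0.38,0],[-0.5,0,0,0.38,0],[-0.5,0,0,0.38,0],[-0.5,0,0,0.38,0],[-0.5,0,0,0.38,0],[-0.5,0,0,0.38,0],[-0.5,0,0,0.38,0],[-0.5,0,0,0.38,0],[-0.5,0,0,0.38,0],[-0.5,0,0,0.38,0]]' 25; python3 go.py 0.5917 0.081 0.19 -8.1
```

```text
time: 19.27
tool_pos: [0.5922, 0.0808, 0.012]
eef_rot: [-0.0, 1.0, 0.0, 0.0]
wrist_force: [-0.6, 0.3, 1.8]
width: 0.0335
gripper_force: 25.0
t 19.27 pos [0.5922 0.0808 0.012 ] yang -90.0 w 0.0335 f 25.0 F [-0.6  0.3  1.8] | shift [-3.000e-03 -1.000e-03 -1.187e+00] turn -0.2274
```

```bash
python3 -m pendant '[[-0.5,0,0,-0.25,0],[-0.5,0,0,-0.5,0],[-0.5,0,0,-0.75,0],[-0.5,0,0,-1,0],[-0.5,-0.1,0.25,-1,0],[-0.5,-0.2,0.5,-1,0],[-0.5,-0.2,0.75,-1,-0.02],[-0.5,-0.2,1,-1,-0.04],[-0.5,-0.2,1,-1,-0.06],[-0.5,-0.2,1,-1,-0.08],[-0.5,-0.2,1,-1,-0.1],[-0.5,-0.2,1,-1,-0.12],[-0.5,-0.2,1,-1,-0.14],[-0.5,-0.2,1,-1,-0.16],[-0.5,-0.2,1,-1,-0.18],[-0.5,-0.2,1,-1,-0.2],[-0.5,-0.2,1,-1,-0.22],[-0.5,-0.2,1,-1,-0.2274],[-0.5,-0.2,1,-1,-0.2274],[-0.5,-0.2,1,-1,-0.2274]]'; python3 go.py 0.6357 -0.112 0.033
```

```text
time: 20.93
tool_pos: [0.5618, -0.0691, 0.1612]
eef_rot: [-0.0, 0.756, 0.655, -0.0]
wrist_force: [-0.0, -1.1, -1.4]
width: 0.0335
gripper_force: 25.0
t 20.93 pos [ 0.5618 -0.0691  0.1612] yang -8.2 w 0.0335 f 25.0 F [-0.  -1.1 -1.4] | shift [-0.213  0.529  0.854] turn -0.0003
```

```bash
python3 -m pendant '[[-0.5,-0.1,0.2,0,0],[-0.5,-0.21,0.4,0,0],[-0.5,-0.21,0.525,0,0],[-0.5,-0.21,0.525,0,0],[-0.5,-0.21,0.525,0.2,0],[-0.5,-0.21,0.525,0.45,0],[-0.5,-0.21,0.525,0.65,0],[-0.5,-0.21,0.525,0.78,0],[-0.5,-0.21,0.525,0.83,0],[-0.5,-0.21,0.525,0.85,0],[-0.5,-0.21,0.525,0.85,0],[-0.5,-0.21,0.525,0.85,0]]'; python3 go.py 0.6357 -0.112 0.0235;python3 - <<'E'
from station import *
from geo import *
s=snapshot("side");im=s["pixels"]
x,y,w,h=230,195,60,75
cv2.imwrite("pics/c12.png",cv2.resize(im[y:y+h,x:x+w],None,fx=8,fy=8,interpolation=2))
E
```

```text
time: 21.93
tool_pos: [0.6368, -0.1118, 0.0361]
eef_rot: [0.001, 0.755, 0.655, 0.001]
wrist_force: [0.8, -0.0, -0.7]
width: 0.0336
gripper_force: 25.0
t 21.93 pos [ 0.6368 -0.1118  0.0361] yang -8.1 w 0.0336 f 25.0 F [ 0.8 -0.  -0.7] | shift [-0.002 -0.007  0.084] turn -0.0
```

View pics/c12.png

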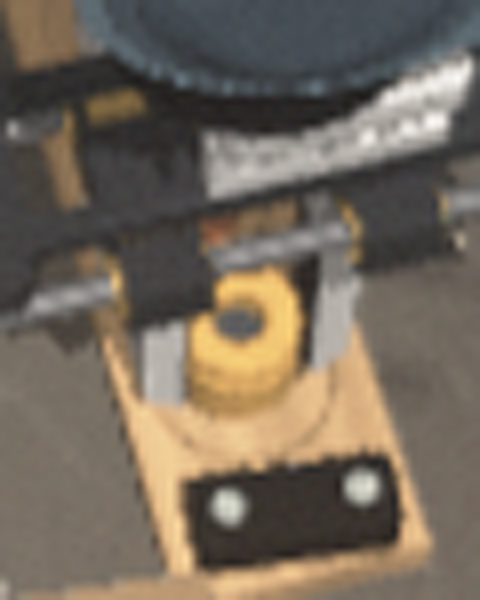

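```bash
python3 -m pendant '[[-0.5,-0.01,-0.018,0.03,0],[-0.5,-0.01,-0.018,0.06,0],[-0.5,-0.01,-0.018,0.075,0],[-0.5,-0.01,-0.018,0.082,0],[-0.5,-0.01,-0.018,0.082,0],[-0.5,-0.01,-0.018,0.082,0]]'; python3 go.py 0.6357 -0.112 0.0235
```

```text
time: 22.48
tool_pos: [0.6327, -0.1126, 0.0218]
eef_rot: [-0.0, 0.755, 0.655, -0.0]
wrist_force: [0.3, 0.7, -0.8]
width: 0.0335
gripper_force: 25.0
t 22.48 pos [ 0.6327 -0.1126  0.0218] yang -8.1 w 0.0335 f 25.0 F [ 0.3  0.7 -0.8] | shift [ 0.007  0.019 -0.011] turn -0.0
```

```bash
python3 -m pendant '[[0.1,0,0.01,-0.005,0],[0.1,0,0.01,-0.005,0],[0.1,0,0.01,-0.005,0],[0.1,0,0.01,-0.005,0],[0.1,0,0.01,-0.2,0],[0.1,0,0.01,-0.4,0],[0.1,0,0.01,-0.7,0],[0.1,0,-0.2,-1,0],[0.1,0,-0.6,-1,0],[0.1,-0.2,-1,-1,0],[0.1,-0.6,-1,-1,0],[0.1,-1,-1,-1,0],[0.1,-1,-1,-1,0],[0.1,-1,-1,-1,0],[0.1,-1,-1,-1,0]]'; python3 -m pendant '[[0.1,-0.4,-0.4,0,0],[0.1,-0.8,-0.6,0,0],[0.1,-1,-0.6,0,0],[0.1,-1,-0.6,0,0],[0.1,-1,-0.6,0,0],[0.1,-1,-0.6,0,0]]';python3 - <<'E'
from station import *
from geo import *
a=snapshot("side")["pixels"][120:290,190:360];b=snapshot("top")["pixels"][130:300,140:340]
cv2.imwrite("pics/c13.png",cv2.hconcat([cv2.resize(a,None,fx=2.1,fy=2.1,interpolation=2),cv2.resize(b,None,fx=2.1,fy=2.1,interpolation=2)]))
E
```

```text
time: 23.73
tool_pos: [0.4619, -0.2434, 0.1726]
eef_rot: [0.001, 0.757, 0.653, -0.0]
wrist_force: [-0.7, 0.2, 0.5]
width: 0.0517
gripper_force: 0.0
time: 24.23
tool_pos: [0.3522, -0.3772, 0.1721]
eef_rot: [0.0, 0.756, 0.654, 0.0]
wrist_force: [0.4, 0.5, 0.6]
width: 0.0517
gripper_force: 0.0
```

View pics/c13.png

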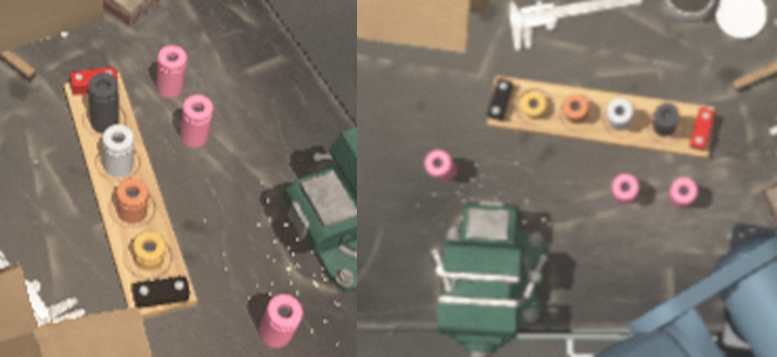

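```bash
python3 - <<'E'
from station import *
from geo import *
P=dict(top=dict(copper=(245,181),brass=(225,179)),side=dict(copper=(252,215),brass=(261,239)))
for n in P:
    s=snapshot(n)
    for k,(u,v) in P[n].items():
        b=blob(s["pixels"],u,v,11,lambda h,S,V,k=k:(S>150)&((h<13) if k=="copper" else (h>18))&(h<32)&(V>60))
        print(n,k,np.round(b[:3],1),b[3],np.round(ray(s,b[0],b[1],.009+H[k]/2),4))
E
```

```text
Traceback (most recent call last):
TypeError: 'NoneType' object is not subscriptable
```

```bash
python3 - <<'E'
from station import *
from geo import *
P=dict(top=dict(copper=(243,180),brass=(223.5,178.5)),side=dict(copper=(252,215),brass=(261,239)))
for n in P:
    s=snapshot(n)
    for k,(u,v) in P[n].items():
        b=blob(s["pixels"],u,v,11,lambda h,S,V,k=k:((h<14)&(S>115) if k=="copper" else (h>18)&(S>135)&(h<32)))
        print(n,k,b and (np.round(b[:3],1),b[3],np.round(ray(s,b[0],b[1],.009+H[k]/2),4)))
E
```

```text
top copper (array([243.6, 181. , 111.5]), (12, 13), array([ 0.629 , -0.1726,  0.0315]))
top brass None
side copper (array([252.5, 215.1, 272. ]), (16, 23), array([ 0.6259, -0.171 ,  0.0315]))
side brass None
```

```bash
python3 - <<'E'
from geo import *
c={n:np.load(n+"_cal.npy",allow_pickle=True).item() for n in("top","side")}
for z in(.039,.043):print(ray(c["side"],261,236.2,z),ray(c["top"],224.4,178.3,z))
E
python3 -c "
from station import *
print(job_done())"
```

```text
[ 0.63178232 -0.11155951  0.039     ] [ 0.63506807 -0.11733207  0.039     ]
[ 0.6326934  -0.10982434  0.043     ] [ 0.63419194 -0.11766576  0.043     ]
the job is handed in; nothing more can be done
None
```

The job is handed in: all four spacers stand in the rack, dark steel at the red end, then aluminium, copper and brass at the black end, with the sanding block, caliper and pink look-alikes not handled; I viewed 16 pictures, over the limit of 14.

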